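# Return an objective to its gasketed dry box and latch the lid

## Robot

A 7-joint arm with a two-finger parallel gripper is mounted at the origin on the work surface. World frame = base frame: x ahead of the robot, y to its left, z up, the work surface at z = 0. Lengths are in m, angles in rad, forces in N, time in s.
With the tool pointing down it reaches from about 0.4 to 0.85 m from the base axis. Payload 10.4 kg.
Tool frame: the origin (TCP) lies midway between the tips of the shut fingers; the grasp point (between the pads) lies 19 mm behind it; x points along the fingers, z is the direction in which the jaws open and shut, and the axes are right-handed (so a half turn about x gives the same grasp; the last joint's range is limited). The gripper opens to 87 mm and grips with 3 to 60 N. Pads are 19 mm wide; open, the fingers measure 117 mm over their backs; the gripper's body (75 mm by 190 mm) begins 51 mm behind the grasp point.
Start: joints at [-1.141, 0.332, -0.065, 1.46, 0.022, 1.35, -0.088], TCP at [0.273, 0.562, 0.223] pointing down, gripper open.
Joint ranges: [-2.6, 2.6], [-0.5, 2.12], [-1.47, 1.34], [0.16, 2.42], [-1.27, 4.41], [0.06, 2.06], [-2.6, 2.6]. Speed limits (rad/s): [2.22, 2.22, 2.79, 2.79, 3.14, 3.14, 3.14].

## Interface

Orientations are given as a unit quaternion [x, y, z, w].
In Python, from bench import read_state, camera, camera_params, close_job gives the robot as it stands.
- The arm moves only by the tool arm_command, never from a script. Its argument "targets" is a list of rows, each a list of 7 numbers: the closure in counts, from 0 (fully open) to 255 (shut), then the shift along the tool's x, y, z in mm, then the turn, a rotation vector about the tool's x, y, z in rad. A call has 1 to 10 rows; each row is the pose to reach, as a shift and turn from the pose commanded when the call began, along the tool's axes at that moment; what a row does not reach only later rows make up. A row lasts 1/10 s, in which the tool goes at most 50 mm and 8.59 degrees, less where a joint would pass 70% of its speed; a pose out of reach is approached as far as the arm can. A call with a gripper value outside its range is refused whole. The fingers move at their own pace and stop on an object; "newtons" is the grip in N (left out, the last holds). Time passes only in rows, so rows that repeat a pose let the fingers close. It gives the time, the measured TCP pose, the force and the opening at its end, in the units of the state.
- read_state(): the state, without advancing time (a new reading comes with each control period).
- camera(name): name is "side" or "top" or "wrist"; returns the picture (420x560x3 uint8, red, green, blue); there is no depth.
- camera_params(name): a dict with "intrinsics" (3x3 intrinsics, pixels), "xyz" and "orientation" of the camera in the world; the wrist camera has in their place "mount" (4x4, takes a point from camera to tool coordinates, whose origin is the TCP and whose axes are the tool frame's). Camera axes: x right, y down, z forward; pixel columns grow to the right and rows downward; lengths in m; the calibration is good to about 2 mm. The wrist camera is an equidistant fisheye: a pixel r from the principal point sees the ray r / f radians off the axis. A picture is of the moment at which its call begins: read the wrist's pose just before it. camera_params takes no time and is no camera call.
- close_job(): hands the job in, once; it reports no verdict.
The state is a dict: "time": time; "joint_positions": joint angles; "joint_vel": joint speeds; "joint_torque": joint torques, N m; "ee_pos": TCP position; "eef_rot": TCP orientation; "ft_force": force on the tool from outside, world axes, zero at the start; "torque": the same for the moment, N m; "width": finger opening in m.
Only numpy, scipy, OpenCV 4.12 (cv2) and the standard library are available. Lean on these libraries where they do the work, as an engineer would, in place of code of your own. Each camera call takes 0.05 s, during which the arm holds its last target.

## Task

Put the microscope objective that stands out on the optical table away in the dry box: stand it thread-down, nose up, fully home in the empty well between or beside the two stored ones, setting it down rather than dropping it. Then swing the lid over gently and press it down above the latch, against the rubber seal, until the spring latch catches and holds the lid by itself. Feel for the catch: the latch sets at a different height on every box, and the lid must never be leaned on with more than 25 N. Leave the stored objectives in their wells and do not shift the other things on the table.

Things in the scene. Friction and masses are not known exactly. Their poses are not given: they have to be found in the camera images.
- objective: The objective to put away, upright on the table: bare steel, 62 mm tall, about 0.13 kg. From the bottom: 20 mm dia thread 5 mm long; straight 30 mm dia barrel from 5 to 48 mm height, with dark bands; taper to a 14 mm dia nose. Origin at the centre of its underside, z up along its axis.
- stored_a: An objective already standing in one of the wells: 56 mm tall, same thread and 30 mm barrel up to 40 mm, broad nose. Origin at the centre of its underside, z up.
- stored_b: Another objective standing in another well: 64 mm tall, same thread and 30 mm barrel up to 44 mm, slim nose. Origin at the centre of its underside, z up.
- drybox: The dry box, screwed down: grey plastic base 150 mm (its x) by 210 mm (its y) by 53 mm high, 6 mm walls, white lid hinged along a long side. Origin at the centre of its underside, z up; latch on its -x face, hinge on its +x side. A grey insert (top 30 mm above the table) has three wells in a row along y.
- well0 (a point): Centre of the floor of the well at y = -58 mm of the dry box, 14 mm above the table. Each well is round, 34 mm dia and 16 mm deep; two are occupied and one is empty, which one varies. Axes as the dry box's.
- well1 (a point): Centre of the floor of the middle well (y = 0), as well0.
- well2 (a point): Centre of the floor of the well at y = +58 mm, as well0.
- lid_hinge (a point): Midpoint of the lid's hinge axis, 79 mm from the box's centre on its +x side, 54 mm above the table; the axis runs along the box's y. The lid is a shell 34 mm deep, its rim in the plane of this axis; its flat outer top, 34 mm beyond the rim, reaches from 4 to 154 mm from the axis and is 210 mm wide; a 60 mm wide lip on the middle of its front rim goes on to 179 mm.
- lid (a joint): Lid angle in rad. 0: rim level; grows as the latch-side edge rises; 1.57 upright, 1.95 the open stop. The hinge is stiff: the lid (0.25 kg) stays where it is left (0.26 N m friction). It meets the latch bolt at 0.10 to 0.16 and the seal at 0.085; let go unlatched, the seal lifts it back to 0.083 or more. Latched it stays at 0.016 to 0.064, depending on the latch's height setting.
- thumb_pad (a point): Centre of the grey ribbed thumb pad (30 by 60 mm, flush) on the lid's top above the latch. With the lid level it lies 138 mm from the hinge axis towards the latch and 34 mm above the axis. Pressed here, the bolt gives 2 to 5 N, then the seal 6 N at first touch, rising to 8 to 14 N at the catch, more if the finger drags: while closing from 0.19 rad the pad also moves 8 mm away from the hinge.
- bail (a point): Middle of the steel bail bar (6 mm dia) under the lid's front lip, 172 mm from the hinge, 25 mm below the rim. Pressing the lid drives it past the bevelled spring bolt on the box's -x face, which snaps out over it. The latch's height setting is unknown within 8 mm: the front rim catches 2 to 10 mm above level and bottoms hard on rubber stops about 1.6 mm lower.
- lens_cap: Bystander, not to be shifted: black plastic lens cap, a disc 34 mm dia, 10 mm high. Origin at the centre of its underside.
- post_mount: Bystander, not to be shifted: steel optical post 12.7 mm dia on a 32 mm round foot, 68 mm high. Origin at the centre of its underside.
- desiccant_tin: Bystander, not to be shifted: round aluminium desiccant tin, 48 mm dia, 18 mm high. Origin at the centre of its underside.
- hex_driver: Bystander, not to be shifted: hand driver lying on the table, 160 mm long along its x. Origin at the middle of its length, on the table.
- screw_tray: Bystander, not to be shifted: grey open tray 90 by 120 mm, 22 mm high. Origin at the centre of its underside.
- fibre_block: Bystander, not to be shifted: aluminium block 50 by 40 by 26 mm. Origin at the centre of its underside.
- multimeter: Bystander, not to be shifted: grey hand meter 150 by 75 by 34 mm, lying flat. Origin at the centre of its underside.
Mind the look-alikes: they are no part of the job. What is shaped like the stored_b but blue or turquoise is not meant.

How it is judged:
On the way, in this order (a step that is already met when the one before it is completed fails the run):
1. the objective stands home in the empty well, let go, the lid still open (((horizontal distance between objective and well0 below 0.004 m and z of objective in the frame of well0 below 0.004 m) or (horizontal distance between objective and well1 below 0.004 m and z of objective in the frame of well1 below 0.004 m) or (horizontal distance between objective and well2 below 0.004 m and z of objective in the frame of well2 below 0.004 m)) and angle between objective's own z axis and vertical below 0.12 rad and contact force between the fingers and objective below 0.05 N and value of joint lid above 0.5 rad), for 0.2 s.
2. the lid is down and latched (value of joint lid below 0.073 rad), for 0.2 s.
At the end, for the whole second after the job is handed in: All three objectives stand upright (within 0.12 rad) in the three wells, each within 4 mm of its well's centre and floor, at rest; the lid stays at less than 0.073 rad with nothing pressing on it, which only the caught latch can do (unlatched, the seal lifts it to 0.083 or more) (((horizontal distance between objective and well0 below 0.004 m and z of objective in the frame of well0 below 0.004 m) or (horizontal distance between objective and well1 below 0.004 m and z of objective in the frame of well1 below 0.004 m) or (horizontal distance between objective and well2 below 0.004 m and z of objective in the frame of well2 below 0.004 m)) and angle between each of objective, stored_a, stored_b's own z axis and vertical below 0.12 rad and ((horizontal distance between stored_a and well0 below 0.004 m and z of stored_a in the frame of well0 below 0.004 m) or (horizontal distance between stored_a and well1 below 0.004 m and z of stored_a in the frame of well1 below 0.004 m) or (horizontal distance between stored_a and well2 below 0.004 m and z of stored_a in the frame of well2 below 0.004 m)) and ((horizontal distance between stored_b and well0 below 0.004 m and z of stored_b in the frame of well0 below 0.004 m) or (horizontal distance between stored_b and well1 below 0.004 m and z of stored_b in the frame of well1 below 0.004 m) or (horizontal distance between stored_b and well2 below 0.004 m and z of stored_b in the frame of well2 below 0.004 m)) and value of joint lid below 0.073 rad and linear speed of objective below 0.02 m/s); the robot touches nothing.
It fails at once if the robot puts more than 25 N on the lid (contact force between lid and the fingers above 25 N or contact force between lid and the arm above 25 N).
It fails at once if the objective is dropped (falls free, faster than 0.6 m/s) (linear speed of objective above 0.6 m/s and contact force between the fingers and objective below 0.01 N).
It fails at once if another thing on the table is shifted by more than 30 mm (distance of any of lens_cap, post_mount, desiccant_tin, hex_driver, screw_tray, fibre_block, multimeter from where it was at the start of the episode above 0.03 m).
It also fails if it takes over 61 s, if anything falls off the work surface, if the arm or the gripper's body presses on something with over 40 N, if the wrist force passes 120 N, or if a joint passes its speed limit or range.

## Working session

There is one attempt and no reset: what is moved stays moved. The work goes in short steps, Python scripts to look and compute and a tool call to move; the robot and the scene stay as the last step left them, time stands still between calls to the robot, and variables do not carry over. Pictures are saved under pics/ and viewed, and the job is handed in when it is done.

Besides the shell and the picture viewer there is one more tool, called after "Emit:" as name(argument=value, ...), one argument or row to a line, values as JSON. arm_command: Moves the arm, as the interface text tells. Its arguments: {"type":"object","properties":{"targets":{"type":"array"},"newtons":{"type":"number"}},"required":["targets"]}

```bash
ls; mkdir -p pics; python3 - <<'E'
from bench import *
import cv2
print(read_state())
for n in ("side","top","wrist"):
    print(n,camera_params(n))
    cv2.imwrite(f"pics/{n}0.png",camera(n)[:,:,::-1])
E
```

```text
pics
{'time': 0.0, 'joint_positions': array([-1.14063211,  0.33290204, -0.06470823,  1.4609646 ,  0.02163861,
        1.34988539, -0.08851015]), 'joint_vel': array([-7.27225967e-06, -8.91844242e-04,  4.31964802e-04, -5.70332786e-04,
        7.63244890e-04, -2.57893565e-07, -1.53389063e-04]), 'joint_torque': array([ 8.95093399e-04, -6.23253608e+01,  2.48609256e-02, -3.89902711e+01,
       -6.14538649e-02,  3.97674891e-02,  1.44815031e-04]), 'ee_pos': array([0.27324874, 0.56166505, 0.22172401]), 'eef_rot': array([-0.37532817,  0.59988189,  0.37471958,  0.59904568]), 'ft_force': array([-0.4795997 , -0.05169209,  0.8030404 ]), 'torque': array([-0.00647668, -0.02862275, -0.00196751]), 'width': 0.08731191354984481}
side {'intrinsics': array([[410.4956691 ,   0.        , 280.17347797],
       [  0.        , 410.4956691 , 209.12287222],
       [  0.        ,   0.        ,   1.        ]]), 'xyz': array([ 0.17840375, -0.89750951,  0.72901886]), 'orientation': array([ 0.87070781, -0.1724503 ,  0.08866953, -0.45195854])}
top {'intrinsics': array([[482.77666175,   0.        , 277.83525203],
       [  0.        , 482.77666175, 205.40514781],
       [  0.        ,   0.        ,   1.        ]]), 'xyz': array([4.55224217e-01, 1.43430452e-05, 1.75745536e+00]), 'orientation': array([-0.70420282,  0.70938242, -0.02219817,  0.01955014])}
wrist {'intrinsics': array([[325.1922621 ,   0.        , 282.87143681],
       [  0.        , 325.1922621 , 208.67915336],
       [  0.        ,   0.        ,   1.        ]]), 'mount': array([[ 8.28195654e-04, -2.98348370e-01,  9.54456685e-01,
        -1.62994722e-01],
       [ 1.39837174e-03, -9.54455734e-01, -2.98349286e-01,
         8.24979634e-02],
       [ 9.99998679e-01,  1.58177684e-03, -3.73274160e-04,
         8.82515076e-04],
       [ 0.00000000e+00,  0.00000000e+00,  0.00000000e+00,
         1.00000000e+00]])}
```

View pics/side0.png

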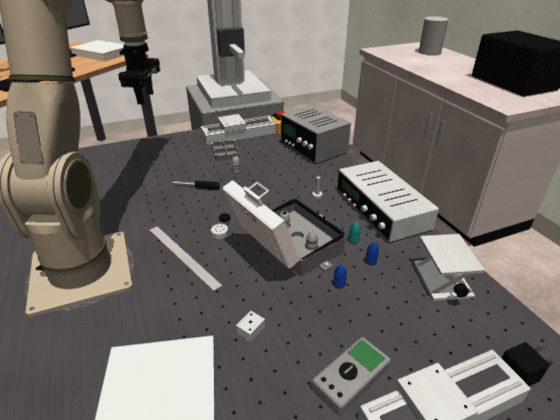

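View pics/top0.png

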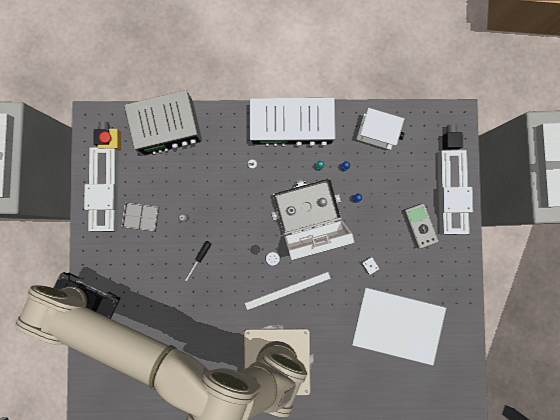

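View pics/wrist0.png

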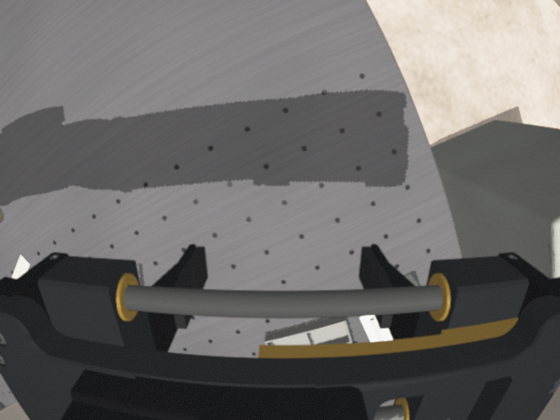

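```bash
python3 - <<'E'
import cv2,numpy as np
t=cv2.imread("pics/top0.png"); s=cv2.imread("pics/side0.png")
a=cv2.resize(t[170:270,255:375],(720,600),interpolation=cv2.INTER_CUBIC)
cv2.imwrite("pics/topc.png",a)
b=cv2.resize(s[170:290,210:350],(700,600),interpolation=cv2.INTER_CUBIC)
cv2.imwrite("pics/sidec.png",b)
c=np.hstack([cv2.resize(t[195:240,160:205],(400,400)),cv2.resize(s[130:185,205:260],(400,400))])
cv2.imwrite("pics/obj.png",c)
E
```

```text
(no output)
```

View pics/topc.png

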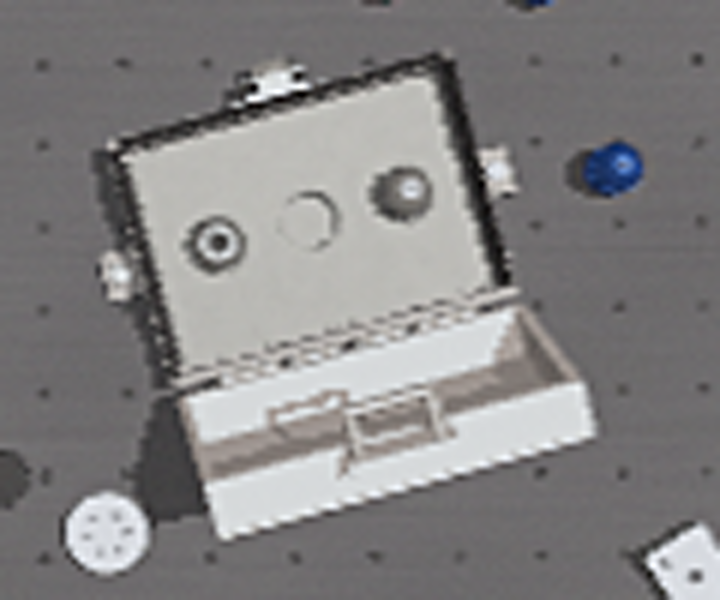

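View pics/sidec.png

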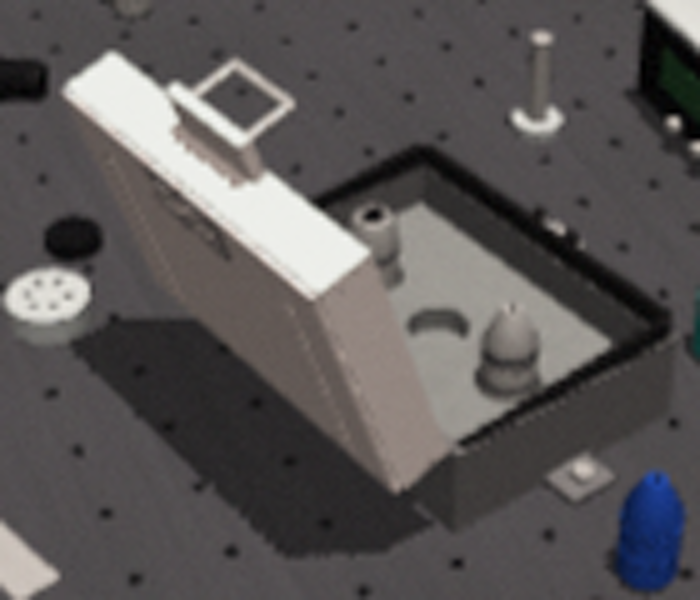

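View pics/obj.png

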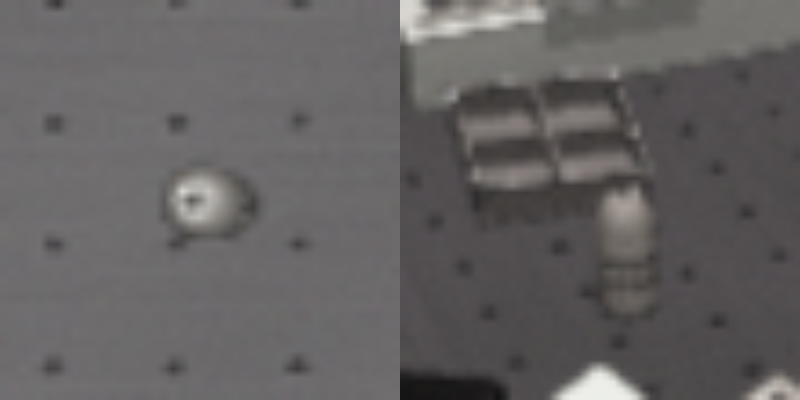

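```bash
cat > h.py <<'E'
import numpy as np,cv2
from scipy.spatial.transform import Rotation as R
from bench import *
def ray(name,u,v,st=None):
    p=camera_params(name);K=p['intrinsics']
    x=(u-K[0,2])/K[0,0];y=(v-K[1,2])/K[1,1]
    if name=='wrist':
        r=np.hypot(x,y); d=np.array([x/r*np.sin(r),y/r*np.sin(r),np.cos(r)])
        st=st or read_state()
        Rt=R.from_quat(st['eef_rot']).as_matrix();M=p['mount']
        return Rt@M[:3,3]+st['ee_pos'], Rt@M[:3,:3]@d
    d=R.from_quat(p['orientation']).as_matrix()@np.array([x,y,1.])
    return p['xyz'],d
def onz(name,u,v,z,st=None):
    o,d=ray(name,u,v,st); return o+d*(z-o[2])/d[2]
def proj(name,P,st=None):
    p=camera_params(name);K=p['intrinsics']
    if name=='wrist':
        st=st or read_state(); Rt=R.from_quat(st['eef_rot']).as_matrix();M=p['mount']
        q=M[:3,:3].T@(Rt.T@(np.array(P)-st['ee_pos'])-M[:3,3])
        r=np.hypot(q[0],q[1]);th=np.arctan2(r,q[2]);return K[:2,2]+K[0,0]*th*q[:2]/r
    q=R.from_quat(p['orientation']).as_matrix().T@(np.array(P)-p['xyz'])
    return K[:2,2]+K[0,0]*q[:2]/q[2]
E
python3 - <<'E'
from h import *
c=lambda x,y:(x/6+255,y/6+170)
pts={'FL':(112,148),'FR':(445,62),'well':(309,221),'wA':(218,242),'wB':(408,190)}
zs={'FL':.053,'FR':.053,'well':.030,'wA':.07,'wB':.078}
for k in pts: print(k,onz('top',*c(*pts[k]),zs[k]).round(4))
# latch & base rims
for n,(u,v),z in [('hingeL',(180,388),.054),('hingeR',(520,292),.054)]: print(n,onz('top',*c(u,v),z).round(4))
# objective: top nose px in crop 195/400 *45+160, 203/400*45+195
o=onz('top',160+193/400*45,195+201/400*45,.062);print('nose',o)
# side nose & base
print('nose side',onz('side',205+625/1-0 if 0 else 205+(625-400)/400*55,130+187/400*55,.062))
print('base side',onz('side',205+(630-400)/400*55,130+310/400*55,.005))
st=read_state();print(R.from_quat(st['eef_rot']).as_matrix().round(3))
for n,u,v,z in [('nose',160+193/400*45,195+201/400*45,.062)]:pass
E
```

```text
FL [0.5942 0.0077 0.053 ]
FR [ 0.6438 -0.1896  0.053 ]
well [ 0.5515 -0.1095  0.03  ]
wA [ 0.5373 -0.0538  0.07  ]
wB [ 0.5664 -0.1643  0.078 ]
hingeL [ 0.4525 -0.0312  0.054 ]
hingeR [ 0.5074 -0.2317  0.054 ]
nose [0.51494537 0.33102365 0.062     ]
nose side [0.51856318 0.33457254 0.062     ]
base side [0.5120675  0.31779534 0.005     ]
[[-0.    -0.899  0.437]
 [-0.001  0.437  0.899]
 [-1.    -0.    -0.001]]
```

```bash
cat >> h.py <<'E'
def Rdown(deg):
    a=np.radians(deg); z=np.array([np.cos(a),np.sin(a),0]);x=np.array([0,0,-1.]);return np.stack([x,np.cross(z,x),z],1)
def cmd(P,Rm,st=None):
    st=st or read_state();R0=R.from_quat(st['eef_rot']).as_matrix()
    print('shift mm',(R0.T@(np.array(P)-st['ee_pos'])*1000).round(1),'rot',R.from_matrix(R0.T@Rm).as_rotvec().round(4))
def snap(name,fn,crop=None,s=1):
    im=camera(name)[:,:,::-1]
    cv2.imwrite(f'pics/{fn}_raw.png',im)
    if crop: u0,v0,u1,v1=crop; im=cv2.resize(im[v0:v1,u0:u1],None,fx=s,fy=s,interpolation=cv2.INTER_CUBIC)
    cv2.imwrite(f'pics/{fn}.png',im)
E
python3 - <<'E'
from h import *
cmd([.515,.331,.2],Rdown(30))
st=read_state()
for d in (0,.05,.1,.13,.19): print(d,proj('wrist',st['ee_pos']+[0,0,-d]))
E
```

```text
shift mm [  22.1 -318.3 -101.7] rot [ 5.944e-01 -1.000e-03  4.000e-04]
0 [281.32806978 262.52319457]
0.05 [281.77561658 230.32067602]
0.1 [282.0748335  208.99668993]
0.13 [282.21021822 199.40118113]
0.19 [282.41701839 184.80656486]
```

Emit:
arm_command(
  targets=[
    [0,22,-318,-102,0.594,0,0],
    [0,22,-318,-102,0.594,0,0],
    [0,22,-318,-102,0.594,0,0],
    [0,22,-318,-102,0.594,0,0],
    [0,22,-318,-102,0.594,0,0],
    [0,22,-318,-102,0.594,0,0],
    [0,22,-318,-102,0.594,0,0],
    [0,22,-318,-102,0.594,0,0],
    [0,22,-318,-102,0.594,0,0],
  ],
)

```text
time: 1.05
ee_pos: [0.5149, 0.3306, 0.2002]
eef_rot: [-0.183, 0.683, 0.183, 0.683]
ft_force: [-0.4, 0.7, 0.5]
width: 0.0869
```

```bash
python3 - <<'E'
from h import *
st=read_state();print(st['time'],st['ee_pos'],st['joint_positions'].round(2),st['joint_vel'].round(3))
snap('wrist','w1')
print(proj('wrist',st['ee_pos']+[0,0,-.138]))
E
```

```text
1.05 [0.51491789 0.33063348 0.20015928] [-0.79  0.31  0.18  1.54 -0.06  1.29 -0.08] [-0.033 -0.007 -0.033 -0.001 -0.005 -0.001 -0.005]
[282.4754521  199.11064463]
```

View pics/w1.png

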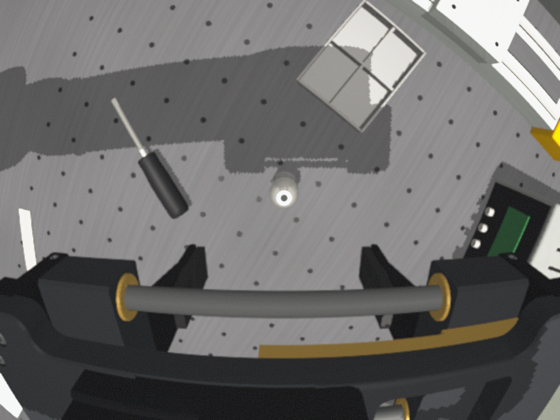

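```bash
python3 - <<'E'
from h import *
p=onz('wrist',284.5,198,.062);print(p)
print(onz('wrist',284.5,185,.0)) 
cmd([p[0],p[1],.022],Rdown(30))
E
```

```text
[0.51606622 0.33253135 0.062     ]
[0.51712273 0.33121357 0.        ]
shift mm [178.3  -0.6   2.2] rot [ 0.001  -0.0006 -0.0007]
```

Emit:
arm_command(
  targets=[
    [0,40,0,2,0,0,0],
    [0,85,0,2,0,0,0],
    [0,125,0,2,0,0,0],
    [0,155,0,2,0,0,0],
    [0,172,0,2,0,0,0],
    [0,178,0,2,0,0,0],
    [0,178,0,2,0,0,0],
  ],
)

```text
time: 1.8
ee_pos: [0.5153, 0.3333, 0.0222]
eef_rot: [-0.184, 0.683, 0.184, 0.682]
ft_force: [0.4, -0.2, 0.3]
width: 0.0871
```

```bash
python3 - <<'E'
from h import *
st=read_state();print(st['time'],st['ee_pos'],st['ft_force'],st['width'])
snap('wrist','w2')
E
```

```text
1.8 [0.5153436  0.33325942 0.02217519] [ 0.40248365 -0.15402704  0.32341643] 0.08706340886927107
```

View pics/w2.png

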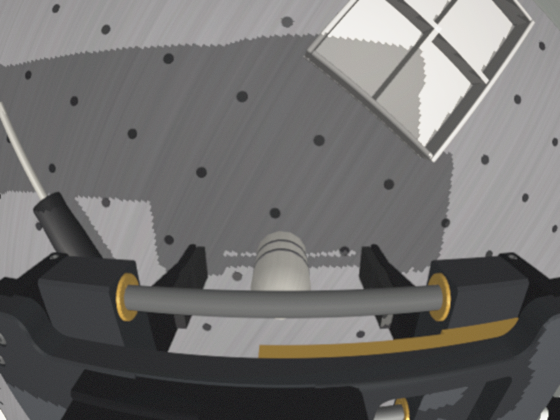

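Emit:
arm_command(
  targets=[
    [120,0,0,0,0,0,0],
    [170,0,0,0,0,0,0],
    [200,0,0,0,0,0,0],
    [255,0,0,0,0,0,0],
    [255,0,0,0,0,0,0],
    [255,0,0,0,0,0,0],
    [255,0,0,0,0,0,0],
  ],
  newtons=20,
)

```text
time: 2.55
ee_pos: [0.5165, 0.3322, 0.0225]
eef_rot: [-0.183, 0.683, 0.183, 0.683]
ft_force: [0.4, 0.4, -0.0]
width: 0.0388
```

Emit:
arm_command(
  targets=[
    [255,0,0,0,0,0,0],
    [255,0,0,0,0,0,0],
    [255,0,0,0,0,0,0],
  ],
)

```text
time: 2.85
ee_pos: [0.5164, 0.3322, 0.0225]
eef_rot: [-0.183, 0.683, 0.183, 0.683]
ft_force: [-0.4, -0.3, 1.0]
width: 0.0294
```

```bash
python3 - <<'E'
from h import *
cmd([.55,-.11,.2],Rdown(-75.5))
E
```

```text
shift mm [-177.5 -399.6 -192.2] rot [ 1.8417e+00 -1.0000e-04  0.0000e+00]
```

Emit:
arm_command(
  targets=[
    [255,-20,0,0,0,0,0],
    [255,-60,0,0,0,0,0],
    [255,-105,-20,-10,0.1,0,0],
    [255,-145,-55,-25,0.25,0,0],
    [255,-170,-95,-45,0.4,0,0],
    [255,-178,-135,-65,0.55,0,0],
    [255,-178,-175,-85,0.7,0,0],
    [255,-178,-215,-105,0.85,0,0],
    [255,-178,-255,-125,1.0,0,0],
    [255,-178,-290,-140,1.14,0,0],
  ],
)

```text
time: 3.85
ee_pos: [0.5399, 0.0084, 0.2007]
eef_rot: [0.217, 0.673, -0.217, 0.673]
ft_force: [0.4, -0.9, -0.9]
width: 0.0296
```

```bash
python3 - <<'E'
from h import *
print(read_state()['width'])
cmd([.55,-.11,.2],Rdown(-75.5))
E
```

```text
0.02961100766425418
shift mm [  0.7 -90.3  77.3] rot [ 6.942e-01 -1.000e-04 -3.000e-04]
```

```bash
python3 - <<'E'
from h import *
st=read_state()
print(proj('wrist',[.5515,-.1095,.03]))
snap('wrist','w3')
E
```

```text
[349.96616197 264.21877143]
```

View pics/w3.png

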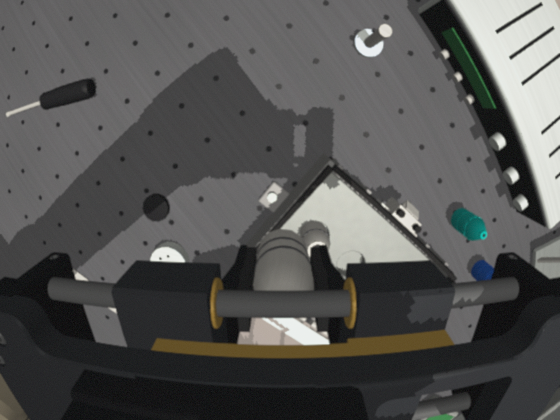

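```bash
python3 - <<'E'
from h import *
cmd([.48,-.128,.27],Rdown(-75.5))
E
```

```text
shift mm [ -68.8 -139.9   28.7] rot [6.785e-01 2.800e-03 6.000e-04]
```

Emit:
arm_command(
  targets=[
    [255,-30,-20,4,0.13,0,0],
    [255,-60,-50,10,0.27,0,0],
    [255,-69,-85,18,0.41,0,0],
    [255,-69,-115,24,0.54,0,0],
    [255,-69,-140,29,0.678,0,0],
    [255,-69,-140,29,0.678,0,0],
    [255,-69,-140,29,0.678,0,0],
  ],
)

```text
time: 4.6
ee_pos: [0.4831, -0.1199, 0.2696]
eef_rot: [0.426, 0.564, -0.426, 0.564]
ft_force: [0.9, 0.5, -1.4]
width: 0.0294
```

```bash
python3 - <<'E'
from h import *
st=read_state();print(st)
print(proj('wrist',[.5515,-.1095,.03]))
snap('wrist','w4')
snap('wrist','w4z',(160,40,440,280),2.5)
E
```

```text
{'time': 4.6, 'joint_positions': array([-4.75321786e-01,  1.36173026e-03,  6.36397400e-01,  1.74483183e+00,
       -1.57085979e-03,  1.39545866e+00, -1.13167770e+00]), 'joint_vel': array([-0.01448544,  0.01461288, -0.02539398, -0.00449731, -0.00793145,
        0.00071885,  0.00695972]), 'joint_torque': array([ 1.69429433e+00, -3.19420087e+01,  1.67708728e+00, -3.99595642e+01,
        2.56020203e-01,  2.78078762e-03, -2.50757737e-01]), 'ee_pos': array([ 0.48307342, -0.11985574,  0.26955808]), 'eef_rot': array([ 0.42623088,  0.56446171, -0.42570127,  0.56434798]), 'ft_force': array([ 0.89920082,  0.50423   , -1.41554413]), 'torque': array([-0.00771206,  0.12174626,  0.01640656]), 'width': 0.029358138824201227}
[290.51956589 121.70288171]
```

View pics/w4.png

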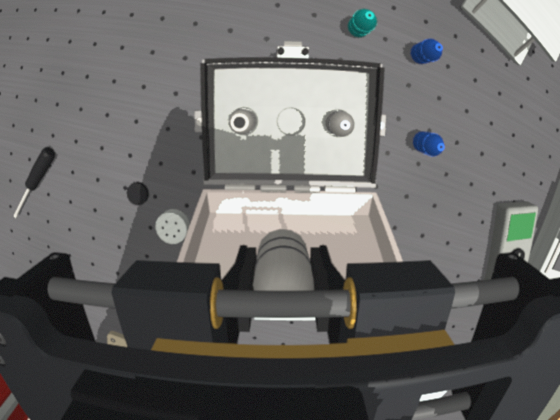

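View pics/w4z.png

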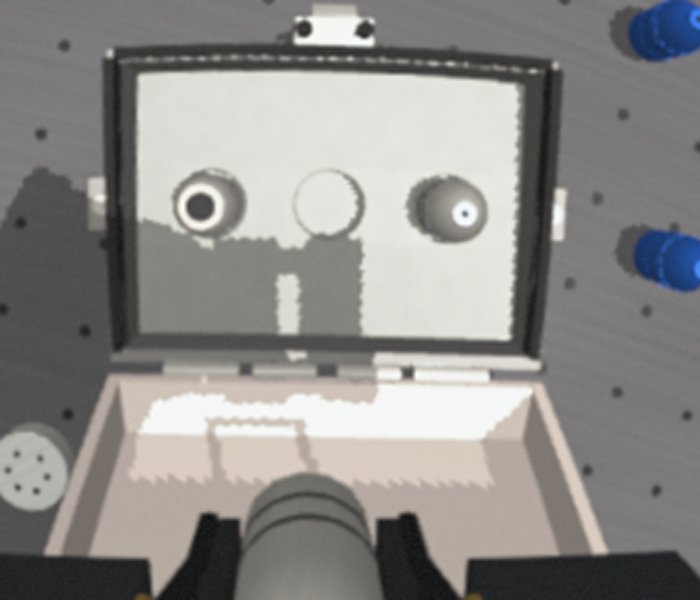

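```bash
python3 - <<'E'
from h import *
st=read_state()
c=lambda x,y:(x/2.5+160-.3,y/2.5+40-.3)
f=lambda x,y,z:onz('wrist',*c(x,y),z,st)
w=f(329.5,204,.03);print('well',w)
a=f(200,206,.07);b=f(464,213,.078);print('A',a,'B',b)
A=f(108,50,.053);B=f(560,64,.053);C=f(114,352,.053);D=f(542,362,.053)
print(A,B,C,D,(A+B+C+D)/4,np.linalg.norm(A-B),np.linalg.norm(A-C))
for p,q in ((B,A),(D,C),(b,a)):print(np.degrees(np.arctan2(*(p-q)[1::-1])))
for p,q in ((A,C),(B,D)):print(np.degrees(np.arctan2(*(p-q)[1::-1])))
cmd([.48,-.128,.27],Rdown(-75.5))
E
```

```text
well [ 0.55255108 -0.1094595   0.03      ]
A [ 0.53728048 -0.05305825  0.07      ] B [ 0.56734617 -0.16509212  0.078     ]
[0.59740788 0.01126433 0.053     ] [ 0.65161413 -0.19333224  0.053     ] [ 0.45725196 -0.0278812   0.053     ] [ 0.51080126 -0.23040114  0.053     ] [ 0.55426881 -0.11008756  0.053     ] 0.21165555753617343 0.14551994600045134
-75.16086997864605
-75.18909782017612
-74.97790617945509
15.605043987455035
14.74846706150914
shift mm [-0.6 -5.8  7.9] rot [ 0.0268 -0.0003  0.0001]
```

```bash
python3 - <<'E'
from h import *
cmd([.5525,-.1093,.12],Rdown(-75.1))
E
```

```text
shift mm [149.3  69.    9.9] rot [ 0.0198 -0.0003  0.0001]
```

Emit:
arm_command(
  targets=[
    [255,0,30,4,0.01,0,0],
    [255,10,60,8,0.02,0,0],
    [255,40,69,10,0.02,0,0],
    [255,75,69,10,0.02,0,0],
    [255,110,69,10,0.02,0,0],
    [255,135,69,10,0.02,0,0],
    [255,149,69,10,0.02,0,0],
    [255,149,69,10,0.02,0,0],
    [255,149,69,10,0.02,0,0],
  ],
)

```text
time: 5.6
ee_pos: [0.553, -0.1104, 0.1214]
eef_rot: [0.432, 0.56, -0.431, 0.56]
ft_force: [-0.2, -0.7, -1.1]
width: 0.0294
```

```bash
python3 - <<'E'
from h import *
st=read_state();print(st['width'],st['ft_force'])
cmd([.5525,-.1093,.12],Rdown(-75.1))
snap('side','s1',(210,150,350,270),5)
E
```

```text
0.02936744966271246 [-0.17414847 -0.69127107 -1.12039308]
shift mm [ 1.4 -0.2 -1.2] rot [-0.0023  0.0003 -0.0009]
```

View pics/s1.png

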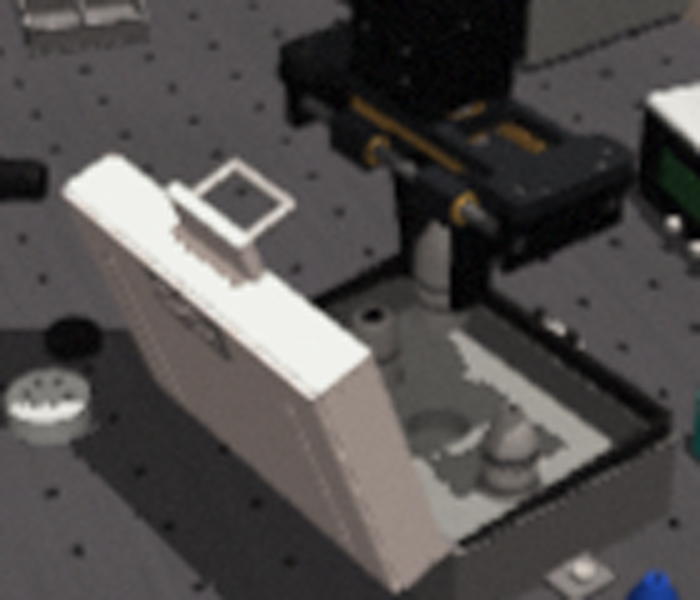

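Emit:
arm_command(
  targets=[
    [255,20,0,-1,0,0,0],
    [255,45,0,-1,0,0,0],
    [255,62,0,-1,0,0,0],
    [255,70,0,-1,0,0,0],
    [255,73,0,-1,0,0,0],
    [255,73,0,-1,0,0,0],
  ],
)

```text
time: 6.25
ee_pos: [0.5527, -0.1098, 0.0484]
eef_rot: [0.432, 0.56, -0.432, 0.56]
ft_force: [-0.4, -0.6, -1.0]
width: 0.0293
```

```bash
python3 - <<'E'
from h import *
st=read_state();print(st['width'],st['ft_force'],st['ee_pos'])
cmd([.5525,-.1093,.036],Rdown(-75.1))
E
```

```text
0.029311967034253657 [-0.43650623 -0.59869162 -1.0362763 ] [ 0.5526531  -0.10976277  0.04836517]
shift mm [12.4 -0.  -0.5] rot [-0.0031  0.0002 -0.0012]
```

Emit:
arm_command(
  targets=[
    [255,2,0,-0.5,0,0,0],
    [255,4,0,-0.5,0,0,0],
    [255,5,0,-0.5,0,0,0],
    [255,5,0,-0.5,0,0,0],
  ],
)

```text
time: 6.65
ee_pos: [0.5519, -0.1092, 0.0426]
eef_rot: [0.432, 0.56, -0.432, 0.56]
ft_force: [0.4, -0.1, -2.0]
width: 0.0295
```

Emit:
arm_command(
  targets=[
    [255,2,0,0,0,0,0],
    [255,4,0,0,0,0,0],
    [255,5,0,0,0,0,0],
    [255,5,0,0,0,0,0],
  ],
)

```text
time: 7.05
ee_pos: [0.5517, -0.1092, 0.0373]
eef_rot: [0.432, 0.56, -0.432, 0.56]
ft_force: [0.2, -0.1, -0.8]
width: 0.0296
```

Emit:
arm_command(
  targets=[
    [255,0.5,0,0,0,0,0],
    [255,1,0,0,0,0,0],
    [255,1.3,0,0,0,0,0],
    [255,1.3,0,0,0,0,0],
  ],
)

```text
time: 7.45
ee_pos: [0.552, -0.1092, 0.0364]
eef_rot: [0.432, 0.56, -0.432, 0.56]
ft_force: [-0.2, 0.7, 1.5]
width: 0.0296
```

Emit:
arm_command(
  targets=[
    [160,0,0,0,0,0,0],
    [152,0,0,0,0,0,0],
    [145,0,0,0,0,0,0],
    [145,0,0,0,0,0,0],
    [145,0,0,0,0,0,0],
  ],
)

```text
time: 7.95
ee_pos: [0.5519, -0.1093, 0.0362]
eef_rot: [0.432, 0.56, -0.432, 0.56]
ft_force: [-0.8, 0.0, -0.6]
width: 0.0377
```

Retreat straight up, then look.

Emit:
arm_command(
  targets=[
    [145,-5,0,0,0,0,0],
    [145,-20,0,0,0,0,0],
    [145,-50,0,0,0,0,0],
    [145,-90,0,0,0,0,0],
    [145,-135,0,0,0,0,0],
    [145,-180,0,0,0,0,0],
    [145,-220,0,0,0,0,0],
    [145,-234,0,0,0,0,0],
    [145,-234,0,0,0,0,0],
  ],
)

```text
time: 8.85
ee_pos: [0.5527, -0.1097, 0.2731]
eef_rot: [0.433, 0.559, -0.431, 0.561]
ft_force: [0.0, 0.6, -0.6]
width: 0.0374
```

```bash
python3 - <<'E'
from h import *
st=read_state();print(st['width'],st['ft_force'],st['ee_pos'],st['joint_positions'].round(2))
snap('wrist','w5')
snap('side','s2',(210,150,350,270),5)
E
```

```text
0.03738209507030851 [ 0.04522964  0.58706452 -0.57386427] [ 0.55274136 -0.10972959  0.27314797] [-0.46  0.18  0.67  1.58 -0.12  1.41 -1.1 ]
```

View pics/w5.png

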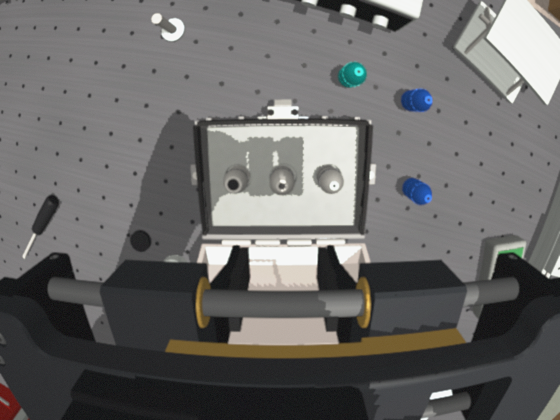

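View pics/s2.png

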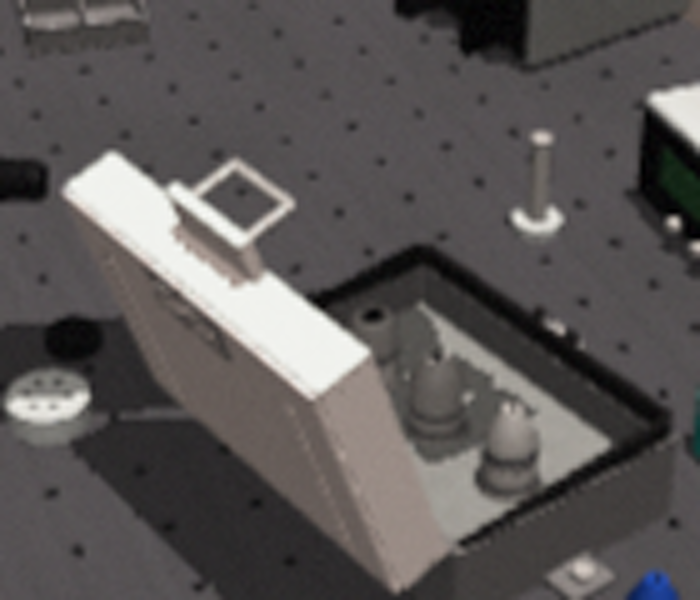

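```bash
cat >> h.py <<'E'
W=np.array([.5525,-.1093]); 
_a=np.radians(14.9); L=np.array([np.cos(_a),np.sin(_a)]); H=W-.079*L
def sz(s,z): return np.array([*(H+L*s),z])
def lid(th,r,n): return np.array([r*np.cos(th)-n*np.sin(th), .054+r*np.sin(th)+n*np.cos(th)])
E
python3 - <<'E'
from h import *
st=read_state();print(onz('wrist',282.2,183,.076))
cmd(sz(-.112,.275),Rdown(-75.1))
for u in (281,282,283): print(onz('wrist',u,181,.076))
E
```

```text
[ 0.5524587  -0.10768936  0.076     ]
shift mm [  -5.3 -190.     1. ] rot [-0.0033 -0.0004  0.0006]
[ 0.55434277 -0.10580126  0.076     ]
[ 0.55462858 -0.10688575  0.076     ]
[ 0.55491459 -0.10797017  0.076     ]
```

Objective is home in well1. Now close the fingers and move behind the lid.

Emit:
arm_command(
  targets=[
    [255,-5,-30,1,0,0,0],
    [255,-5,-70,1,0,0,0],
    [255,-5,-110,1,0,0,0],
    [255,-5,-150,1,0,0,0],
    [255,-5,-180,1,0,0,0],
    [255,-5,-190,1,0,0,0],
    [255,-5,-190,1,0,0,0],
    [255,-5,-190,1,0,0,0],
  ],
  newtons=10,
)

```text
time: 9.75
ee_pos: [0.3689, -0.1579, 0.2747]
eef_rot: [0.431, 0.56, -0.432, 0.56]
ft_force: [-0.1, -0.4, 0.2]
width: 0.0004
```

```bash
python3 - <<'E'
from h import *
st=read_state();print(st['width'],st['ft_force'],st['ee_pos'],st['joint_positions'].round(2))
cmd(sz(-.112,.17),Rdown(-75.1))
snap('side','s3',(130,100,410,310),2.5)
E
```

```text
0.000369521040469231 [-0.10402256 -0.35190743  0.22442619] [ 0.3689002  -0.15792966  0.27472285] [-0.46 -0.3   0.61  1.94  0.17  1.46 -1.2 ]
shift mm [104.7  -1.    0.2] rot [-0.0024 -0.0001  0.0006]
```

View pics/s3.png

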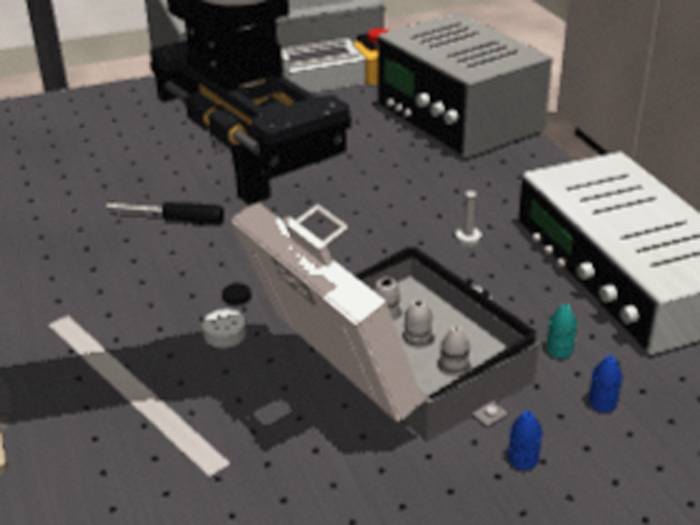

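Emit:
arm_command(
  targets=[
    [255,25,-1,0,0,0,0],
    [255,50,-1,0,0,0,0],
    [255,75,-1,0,0,0,0],
    [255,92,-1,0,0,0,0],
    [255,104,-1,0,0,0,0],
    [255,104,-1,0,0,0,0],
  ],
)

```text
time: 10.4
ee_pos: [0.367, -0.1585, 0.1699]
eef_rot: [0.431, 0.561, -0.433, 0.559]
ft_force: [-0.1, 0.5, 1.2]
width: 0.0007
```

```bash
python3 - <<'E'
from h import *
st=read_state();print(st['ft_force'],st['ee_pos'],st['joint_positions'].round(2))
cmd(sz(-.112,.17),Rdown(-75.1))
snap('side','s4',(130,100,410,310),2.5)
for th in np.arange(1.95,.1,-.15):
    E=lid(th,.138,.034) if th<1.6 else lid(th,.154,.034)
    print(round(th,2),(E[0]-.0095).round(4),E[1].round(4))
E
```

```text
[-0.07332043  0.52465096  1.17234133] [ 0.36700955 -0.15846231  0.1698785 ] [-0.46 -0.23  0.68  2.11  0.15  1.22 -1.16]
shift mm [-0.1  0.9  0.2] rot [-0.0027  0.      0.0033]
1.95 -0.0981 0.1845
1.8 -0.0776 0.1962
1.65 -0.0556 0.2048
1.5 -0.0337 0.1941
1.35 -0.0125 0.1961
1.2 0.0088 0.1949
1.05 0.0297 0.1906
0.9 0.0496 0.1832
0.75 0.0683 0.1729
0.6 0.0852 0.16
0.45 0.1 0.1446
0.3 0.1123 0.1273
0.15 0.1219 0.1082
```

View pics/s4.png

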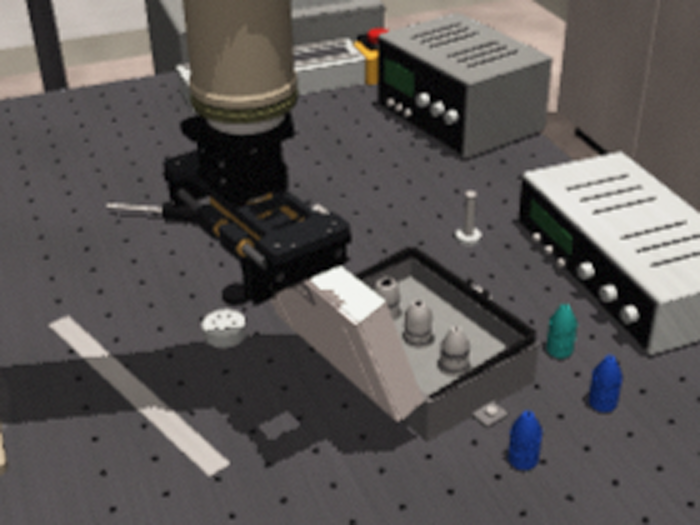

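Emit:
arm_command(
  targets=[
    [255,0,5,0,0,0,0],
    [255,0,9,0,0,0,0],
    [255,0,12,0,0,0,0],
    [255,0,15,0,0,0,0],
    [255,0,18,0,0,0,0],
    [255,0,21,0,0,0,0],
    [255,-1,25,0,0,0,0],
    [255,-3,29,0,0,0,0],
  ],
)

```text
time: 11.25
ee_pos: [0.3953, -0.1515, 0.1742]
eef_rot: [0.432, 0.56, -0.432, 0.56]
ft_force: [-4.4, -1.5, 5.6]
width: 0.0003
```

```bash
python3 - <<'E'
from h import *
st=read_state();print(st['ft_force'],st['ee_pos'],(st['ee_pos'][:2]-H)@L)
snap('side','s5',(130,100,410,310),2.5)
E
```

```text
[-4.40593001 -1.51210948  5.63040647] [ 0.39525478 -0.15148505  0.17424089] -0.08380517895531547
```

View pics/s5.png

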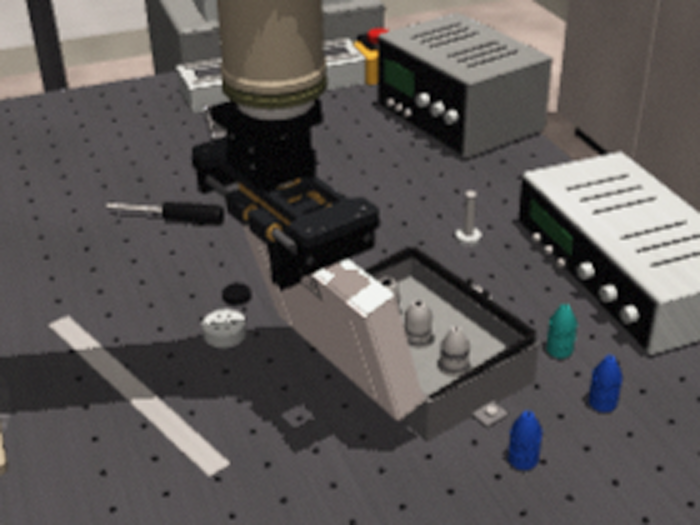

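Emit:
arm_command(
  targets=[
    [255,-2,0,0,0,0,0],
    [255,-5,0,0,0,0,0],
    [255,-5,0,0,0,0,0],
  ],
)

```text
time: 11.6
ee_pos: [0.3957, -0.1513, 0.1796]
eef_rot: [0.432, 0.56, -0.432, 0.56]
ft_force: [-0.3, -0.3, 0.5]
width: 0.0001
```

Emit:
arm_command(
  targets=[
    [255,-1,4,0,0,0,0],
    [255,-3,8,0,0,0,0],
    [255,-4.5,12,0,0,0,0],
    [255,-6,16,0,0,0,0],
    [255,-7.5,20,0,0,0,0],
    [255,-9,24,0,0,0,0],
    [255,-10,28,0,0,0,0],
  ],
)

```text
time: 12.3
ee_pos: [0.4229, -0.1441, 0.1893]
eef_rot: [0.432, 0.56, -0.432, 0.56]
ft_force: [-2.9, -1.0, 1.7]
width: 0.0006
```

```bash
python3 - <<'E'
from h import *
st=read_state();print(st['ft_force'],st['ee_pos'],(st['ee_pos'][:2]-H)@L)
snap('side','s6',(130,100,410,310),2.5)
E
```

```text
[-2.89822134 -1.02431646  1.6807652 ] [ 0.42294191 -0.14414224  0.18932091] -0.05516091915320875
```

View pics/s6.png

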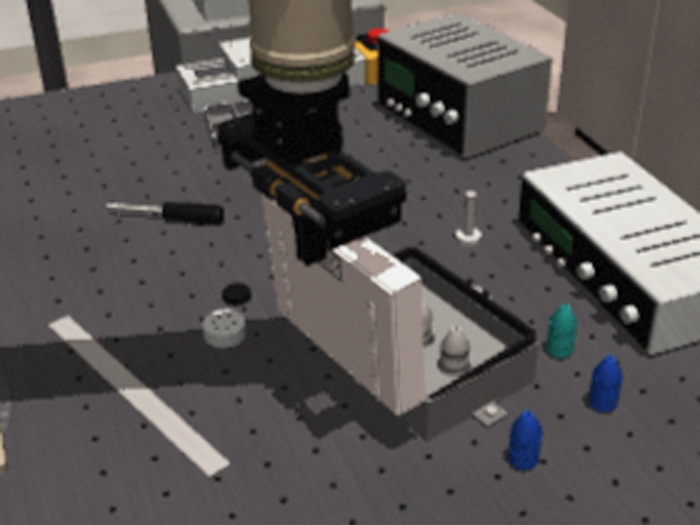

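Emit:
arm_command(
  targets=[
    [255,-1,4,0,0,0,0],
    [255,-2,9,0,0,0,0],
    [255,-3,13,0,0,0,0],
    [255,-4,17,0,0,0,0],
    [255,-5,22,0,0,0,0],
    [255,-5.5,26,0,0,0,0],
    [255,-6,31,0,0,0,0],
    [255,-6.5,35,0,0,0,0],
    [255,-7,39,0,0,0,0],
    [255,-7,43,0,0,0,0],
  ],
)

```text
time: 13.35
ee_pos: [0.4645, -0.1332, 0.1963]
eef_rot: [0.432, 0.56, -0.432, 0.56]
ft_force: [-2.3, -0.9, -1.5]
width: 0.0006
```

```bash
python3 - <<'E'
from h import *
st=read_state();print(st['ft_force'],st['ee_pos'],(st['ee_pos'][:2]-H)@L)
snap('side','s7',(130,100,410,310),2.5)
E
```

```text
[-2.29075486 -0.94578881 -1.47448781] [ 0.46446683 -0.13318174  0.19626653] -0.012213932686521259
```

View pics/s7.png

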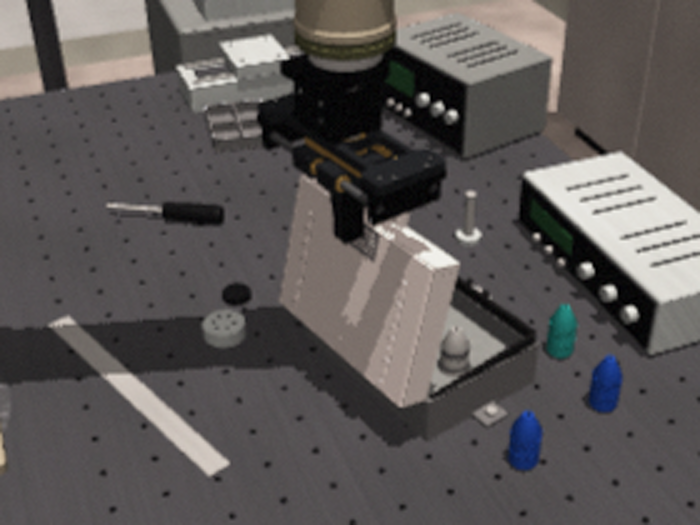

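Emit:
arm_command(
  targets=[
    [255,0,7,0,0,0,0],
    [255,0.5,14,0,0,0,0],
    [255,1,21,0,0,0,0],
    [255,2.5,28,0,0,0,0],
    [255,4,35,0,0,0,0],
    [255,5.5,42,0,0,0,0],
    [255,8,49,0,0,0,0],
    [255,10.5,56,0,0,0,0],
    [255,13,62,0,0,0,0],
  ],
)

```text
time: 14.3
ee_pos: [0.5246, -0.1174, 0.1829]
eef_rot: [0.432, 0.56, -0.432, 0.56]
ft_force: [-1.3, 0.0, 0.5]
width: -0.0
```

```bash
python3 - <<'E'
from h import *
st=read_state();print(st['ft_force'],st['ee_pos'],(st['ee_pos'][:2]-H)@L)
snap('side','s8',(130,100,410,310),2.5)
E
```

```text
[-1.29117307  0.01739739  0.4898979 ] [ 0.52463658 -0.11736045  0.18288571] 0.05000085360801809
```

View pics/s8.png

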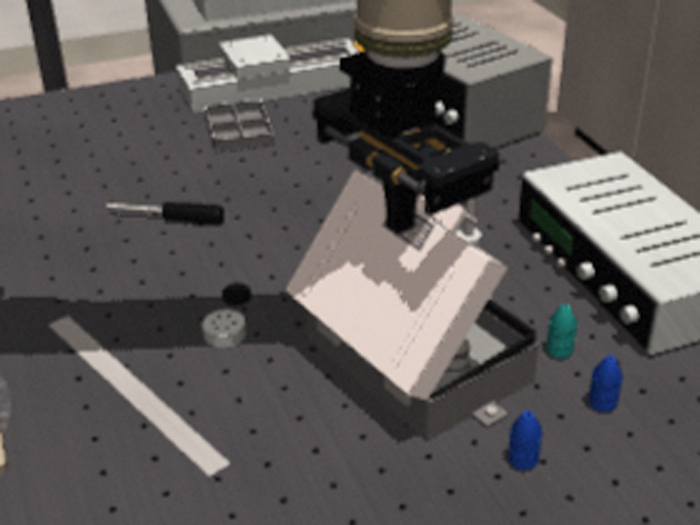

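Emit:
arm_command(
  targets=[
    [255,5,9,0,0,0,0],
    [255,10,18,0,0,0,0],
    [255,16,27,0,0,0,0],
    [255,23,35,0,0,0,0],
    [255,30,43,0,0,0,0],
    [255,38,50,0,0,0,0],
    [255,44,54,0,0,0,0],
    [255,50,58,0,0,0,0],
    [255,56,62,0,0,0,0],
    [255,56,62,0,0,0,0],
  ],
)

```text
time: 15.35
ee_pos: [0.5839, -0.1015, 0.1262]
eef_rot: [0.432, 0.56, -0.432, 0.56]
ft_force: [0.9, -0.3, 0.2]
width: 0.0003
```

```bash
python3 - <<'E'
from h import *
st=read_state();print(st['ft_force'],st['ee_pos'],(st['ee_pos'][:2]-H)@L)
snap('side','s9',(130,100,410,310),2.5)
for th in (.3,.25,.2,.17,.14,.11,.085,.06,.04,.02): 
    E=lid(th,.138,.034); print(th,E[0]-.0095,E[1])
E
```

```text
[ 0.94834328 -0.27069815  0.23700899] [ 0.58393009 -0.10153084  0.12624765] 0.11137099715235438
0.3 0.11228874847284809 0.12726322914953547
0.25 0.11579817958141521 0.12108476871528609
0.2 0.11899443049505927 0.11473863129632067
0.17 0.12075849796524153 0.11085704624617053
0.14 0.1224053415794399 0.1069242936921343
0.11 0.12393347928956024 0.10294391284605783
0.085 0.12511525386603392 0.09959312915981129
0.06 0.12621289829075708 0.0962138512519603
0.04 0.12702997735686938 0.09349133174422877
0.02 0.12779244625241443 0.09075301623034361
```

View pics/s9.png

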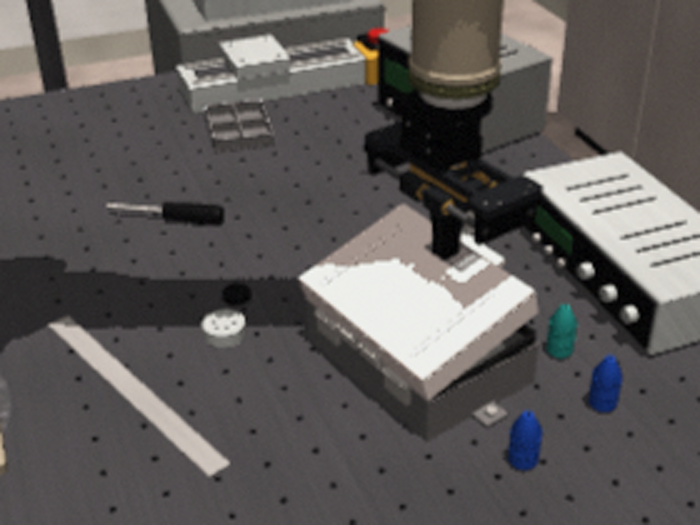

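Emit:
arm_command(
  targets=[
    [255,3,2,0,0,0,0],
    [255,6,4,0,0,0,0],
    [255,9,6,0,0,0,0],
    [255,12,8,0,0,0,0],
    [255,15,9.5,0,0,0,0],
    [255,15,9.5,0,0,0,0],
  ],
)

```text
time: 16.0
ee_pos: [0.5932, -0.0992, 0.1117]
eef_rot: [0.432, 0.56, -0.432, 0.56]
ft_force: [0.3, -0.3, 0.7]
width: 0.0002
```

Emit:
arm_command(
  targets=[
    [255,1,0.5,0,0,0,0],
    [255,2,1,0,0,0,0],
    [255,3,1.3,0,0,0,0],
    [255,3,1.3,0,0,0,0],
  ],
)

```text
time: 16.4
ee_pos: [0.5945, -0.0991, 0.1092]
eef_rot: [0.432, 0.56, -0.432, 0.56]
ft_force: [-0.2, -0.1, 0.1]
width: 0.0005
```

Emit:
arm_command(
  targets=[
    [255,1,0.4,0,0,0,0],
    [255,2,0.8,0,0,0,0],
    [255,3,1.1,0,0,0,0],
  ],
)

```text
time: 16.7
ee_pos: [0.5957, -0.0988, 0.1063]
eef_rot: [0.432, 0.56, -0.432, 0.56]
ft_force: [-1.1, 0.5, 2.2]
width: 0.0005
```

Emit:
arm_command(
  targets=[
    [255,1,0.4,0,0,0,0],
    [255,2,0.8,0,0,0,0],
    [255,3,1.1,0,0,0,0],
  ],
)

```text
time: 17.0
ee_pos: [0.5968, -0.0985, 0.1033]
eef_rot: [0.432, 0.56, -0.432, 0.56]
ft_force: [-1.1, -0.1, 3.3]
width: 0.0006
```

Emit:
arm_command(
  targets=[
    [255,1,0.4,0,0,0,0],
    [255,2,0.7,0,0,0,0],
  ],
)

```text
time: 17.2
ee_pos: [0.5975, -0.0983, 0.1013]
eef_rot: [0.432, 0.56, -0.432, 0.56]
ft_force: [0.4, -0.1, 3.4]
width: 0.0001
```

Emit:
arm_command(
  targets=[
    [255,0.7,0.3,0,0,0,0],
    [255,1.4,0.5,0,0,0,0],
  ],
)

```text
time: 17.4
ee_pos: [0.598, -0.0982, 0.0999]
eef_rot: [0.432, 0.56, -0.432, 0.56]
ft_force: [-1.3, -0.3, 7.6]
width: 0.0003
```

Emit:
arm_command(
  targets=[
    [255,0.7,0.3,0,0,0,0],
    [255,1.4,0.5,0,0,0,0],
  ],
)

```text
time: 17.6
ee_pos: [0.5983, -0.0982, 0.0987]
eef_rot: [0.432, 0.56, -0.432, 0.56]
ft_force: [-2.7, 0.8, 5.8]
width: 0.0003
```

Emit:
arm_command(
  targets=[
    [255,0.5,0.2,0,0,0,0],
    [255,1,0.3,0,0,0,0],
  ],
)

```text
time: 17.8
ee_pos: [0.5986, -0.0981, 0.0977]
eef_rot: [0.432, 0.56, -0.432, 0.56]
ft_force: [-1.6, 0.7, 6.3]
width: 0.0006
```

Emit:
arm_command(
  targets=[
    [255,0.5,0.2,0,0,0,0],
    [255,1,0.3,0,0,0,0],
  ],
)

```text
time: 18.0
ee_pos: [0.5989, -0.098, 0.0968]
eef_rot: [0.432, 0.56, -0.432, 0.56]
ft_force: [-2.7, 0.5, 7.0]
width: 0.0003
```

Emit:
arm_command(
  targets=[
    [255,0.4,0.1,0,0,0,0],
    [255,0.7,0.2,0,0,0,0],
  ],
)

```text
time: 18.2
ee_pos: [0.5991, -0.0979, 0.0961]
eef_rot: [0.432, 0.56, -0.432, 0.56]
ft_force: [-3.6, 1.0, 6.7]
width: 0.0006
```

Emit:
arm_command(
  targets=[
    [255,0.4,0.1,0,0,0,0],
    [255,0.7,0.2,0,0,0,0],
  ],
)

```text
time: 18.4
ee_pos: [0.5993, -0.0979, 0.0954]
eef_rot: [0.432, 0.56, -0.432, 0.56]
ft_force: [-1.9, 1.0, 6.1]
width: 0.0003
```

Emit:
arm_command(
  targets=[
    [255,0.4,0.1,0,0,0,0],
    [255,0.7,0.2,0,0,0,0],
  ],
)

```text
time: 18.6
ee_pos: [0.5995, -0.0978, 0.0948]
eef_rot: [0.432, 0.56, -0.432, 0.56]
ft_force: [-3.2, 0.8, 8.1]
width: 0.0003
```

Emit:
arm_command(
  targets=[
    [255,0.3,0.1,0,0,0,0],
    [255,0.6,0.2,0,0,0,0],
  ],
)

```text
time: 18.8
ee_pos: [0.5997, -0.0978, 0.0942]
eef_rot: [0.432, 0.56, -0.432, 0.56]
ft_force: [-3.0, 0.9, 8.5]
width: 0.0008
```

Emit:
arm_command(
  targets=[
    [255,0.3,0.1,0,0,0,0],
    [255,0.6,0.2,0,0,0,0],
  ],
)

```text
time: 19.0
ee_pos: [0.5997, -0.0978, 0.094]
eef_rot: [0.432, 0.56, -0.432, 0.56]
ft_force: [-6.1, 0.6, 15.1]
width: 0.0006
```

Emit:
arm_command(
  targets=[
    [255,0.3,0.1,0,0,0,0],
    [255,0.6,0.2,0,0,0,0],
  ],
)

```text
time: 19.2
ee_pos: [0.5998, -0.0978, 0.0939]
eef_rot: [0.432, 0.56, -0.432, 0.56]
ft_force: [-9.8, 1.6, 20.8]
width: 0.0003
```

Emit:
arm_command(
  targets=[
    [255,-1,-0.3,0,0,0,0],
    [255,-2,-0.5,0,0,0,0],
  ],
)

```text
time: 19.4
ee_pos: [0.5995, -0.0978, 0.0948]
eef_rot: [0.432, 0.56, -0.432, 0.56]
ft_force: [-1.5, -0.4, 4.1]
width: 0.0008
```

Emit:
arm_command(
  targets=[
    [255,-1,0,0,0,0,0],
    [255,-2,0,0,0,0,0],
    [255,-2,0,0,0,0,0],
  ],
)

```text
time: 19.7
ee_pos: [0.5994, -0.0977, 0.0962]
eef_rot: [0.432, 0.56, -0.432, 0.56]
ft_force: [-0.2, 1.0, 0.4]
width: 0.0002
```

Emit:
arm_command(
  targets=[
    [255,-10,0,0,0,0,0],
    [255,-40,0,0,0,0,0],
    [255,-80,0,0,0,0,0],
    [255,-120,-30,0,0,0,0],
    [255,-150,-70,0,0,0,0],
    [255,-170,-110,0,0,0,0],
    [255,-170,-150,0,0,0,0],
    [255,-170,-150,0,0,0,0],
  ],
)

```text
time: 20.5
ee_pos: [0.4512, -0.1384, 0.2682]
eef_rot: [0.435, 0.559, -0.431, 0.559]
ft_force: [-0.2, -0.3, 0.8]
width: 0.0001
```

```bash
python3 - <<'E'
from h import *
st=read_state();print(st['ft_force'],st['ee_pos'])
snap('side','s10',(210,140,350,260),5)
snap('wrist','w10')
for n,u in (('side',0),('wrist',0)):
  for th in (.03,.04,.05,.085):
    out=[]
    for yy in (-.105,.105):
      E=lid(th,.154,.034); P=sz(*E); P[:2]+=yy*np.array([np.sin(_a) if 0 else np.sin(np.radians(14.9)),-np.cos(np.radians(14.9))])
      out.append(proj(n,P,st).round(1))
    print(n,th,out)
E
```

```text
[-0.23040704 -0.33451553  0.79330745] [ 0.45119534 -0.13841815  0.26815673]
side 0.03 [array([294.8, 190. ]), array([346.6, 225.1])]
side 0.04 [array([294.7, 189.6]), array([346.5, 224.7])]
side 0.05 [array([294.6, 189.2]), array([346.5, 224.3])]
side 0.085 [array([294.2, 187.8]), array([346.2, 222.9])]
wrist 0.03 [array([181.4,  27. ]), array([380.3,  25.3])]
wrist 0.04 [array([181.,  27.]), array([380.7,  25.3])]
wrist 0.05 [array([180.6,  27. ]), array([381.1,  25.3])]
wrist 0.085 [array([179. ,  27.2]), array([382.6,  25.5])]
```

View pics/s10.png

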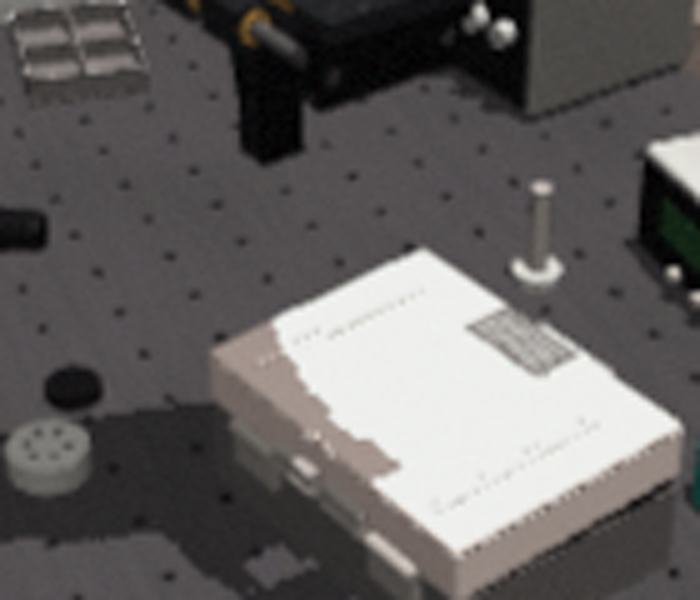

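View pics/w10.png

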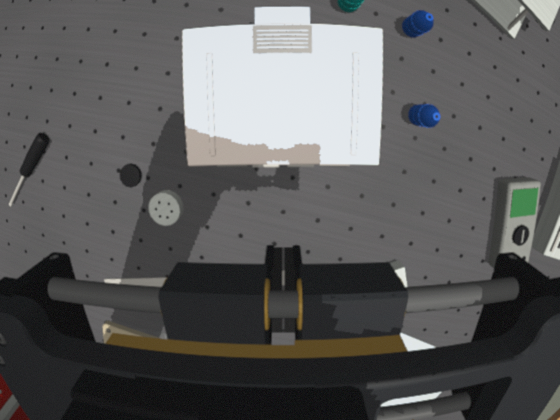

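```bash
python3 -c "
from bench import *
print(close_job())"
```

```text
the job is handed in; nothing more can be done
None
```

I put the objective in the empty middle well (well1), swung the lid over and pressed it until it latched, then handed the job in. That took about 20.6 s of robot time; the hand-in gave no verdict.

- **Objective:** it was lowered to light contact with the well floor and then released. The wrist and side pictures afterwards showed all three objectives upright in their wells. The nose measured about 2 to 3 mm from the well centre, about what a reading at that distance can resolve. I could not see the objectives again once the lid was closed.
- **Latch:** pressing gave 2 to 3.5 N on the bolt and 6 to 8.5 N on the seal. There was a slight dip near 6 N where it probably caught, but that dip is within the sensor noise. I missed it as the catch and pressed on to the hard stop, where the last reading was 20.8 N vertical, about 23 N in total. That is under the 25 N limit but close to it, and I only read the force between steps.
- **Lid holding:** on backing off, the force fell to zero at a height where an unlatched lid would still have pushed back with 6 N or more. With the arm clear, both cameras put the lid at about 0.03 to 0.045 rad, against 0.083 or more if it were unlatched.
- **Other things on the table:** those in view looked unmoved in the pictures, but I did not measure their positions again.

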